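Press the storage box lid shut all round

ROBOT

A 6-joint arm with a two-finger parallel gripper is mounted at the origin on a cart in front of the work surface, level with it; the furniture and walls round the work are solid. World frame = base frame: x ahead of the robot, y to its left, z up, the work surface at z = 0. Lengths are in mm, angles in degrees, forces in N, time in s.
With the tool pointing down it reaches from about 325 to 925 mm from the base axis. Payload 3.1 kg.
Tool frame: the origin (TCP) lies at the very end of the fingers, on their centre line; the grasp point (between the pads) lies 19 mm behind it (r.grip_point_offset is the distance from the TCP to the grasp point, in mm); x points along the fingers, z is the direction in which the jaws open and shut, and the axes are right-handed (so a half turn about x gives the same grasp; the last joint's range is limited). The gripper opens to 85 mm and grips with 20 to 120 N. Pads are 22 mm wide; open, the fingers measure 114 mm over their backs; the gripper's body (76 mm by 85 mm) begins 54 mm behind the grasp point. The pads swing forward as they close: fully open they stand 13 mm farther back than shut.
Start: joints at [68.342, 12.427, 92.441, -0, 75.132, -6.429], TCP at [164.156, 603.069, 210.2] pointing down, gripper open.
Joint ranges: [-157.48, 157.48], [-44.54, 120.13], [17.64, 146.25], [-64.5, 244.5], [7.68, 150.69], [-147.95, 147.95]. Speed limits (degrees/s): [159.86, 159.86, 180, 180, 180, 180].

INTERFACE

Orientations are given as [roll, pitch, yaw] about the fixed x, y, z axes, in that order (R = Rz(yaw) Ry(pitch) Rx(roll)).
In Python, from plant import r, eyes gives the robot as it stands.
- The arm moves only by the tool drive_tool, never from a script. Its argument "targets" is a list of rows, each an object of numbers: "tx", "ty", "tz": the shift along the tool's x, y, z in m; "roll": the turn about the tool's x in degrees; "hand": the opening, from 0 (shut) to 1 (fully open). In form: [{"tx": .., "ty": .., "tz": .., "roll": .., "hand": ..}, ...]. A call has 1 to 10 rows; each row is the pose to reach, as a shift and turn from the pose commanded when the call began, along the tool's axes at that moment; what a row does not reach only later rows make up. A row lasts 1/12 s, in which the tool goes at most 41.7 mm and 7.16 degrees, less where a joint would pass 70% of its speed; a pose out of reach is approached as far as the arm can. A call with a gripper value outside its range is refused whole. The fingers move at their own pace and stop on an object; "squeeze" is the grip in N (left out, the last holds). Time passes only in rows, so rows that repeat a pose let the fingers close. It gives the time, the measured TCP pose, the force and the opening at its end, in the units of the state.
- r.state(): the state, without advancing time (a new reading comes with each control period).
- eyes.get_image(name): name is "side" or "top" or "wrist"; returns a dict with "color" (384x512x3 uint8, blue, green, red), "depth" (384x512 float32, mm along the optical axis (not along the pixel's ray), 0 where there is no reading), "fx", "fy", "cx", "cy" (pixels), "k1" (the pictures are not rectified: a ray, as slopes to the right and down, at radius r is drawn at 1 + k1 r^2 times it, then the intrinsics apply), "R" (3x3) and "t" (3): a world point X has camera coordinates R X + t. Camera axes: x right, y down, z forward; pixel columns grow to the right and rows downward; lengths in mm; the calibration is good to about 2 mm. A picture is of the moment at which its call begins.
- r.finish_job(): hands the job in, once; it reports no verdict.
The state is a dict: "time": time; "qpos": joint angles; "dq": joint speeds; "effort": joint torques, N m; "tcp_pos": TCP position; "tcp_rot": TCP orientation; "wrist_force": force on the tool from outside, world axes, zero at the start; "moment": the same for the moment, N m; "opening": finger opening in mm.
Only numpy, scipy, OpenCV 4.12 (cv2) and the standard library are available. Lean on these libraries where they do the work, as an engineer would, in place of code of your own. Each camera call takes 0.05 s, during which the arm holds its last target.

TASK

The lid of the clear storage box is on but not clipped down: press its four raised sides shut with the fingertips, one side at a time, until each is fully home and flush with the rest of the lid. Begin with the side that has the pull tab, then go round clockwise as seen from above. Do not lift the box or push it away from its place, and leave the things around it undisturbed.

Things in the scene. Friction and masses are not known exactly. Their poses are not given: they have to be found in the camera images.
- box: Clear storage box, white press-down lid, 130 (x) x 170 (y) mm, about 0.9 kg, loose, any yaw. Origin: centre of underside; z up. Lid centre panel (66 x 106 mm) and four 32 mm corner squares are fixed, level, 70 mm above the worktop. Between the corners each side has a hinged rim section 32 mm deep. A tongue-shaped pull tab, 30 mm wide, sticks out 28 mm from the middle of the -x side.
- side_1 (a joint): Rim section on the long side that carries the pull tab (box -x side); pressed first. 103 mm long, hinged along its inner edge at the centre panel. 0 = standing 0.35 rad up, 0.35 = home, flush with the corners; starts at 0 to 0.12. Tight fit: resists a press at its press point with about 7 N all the way and stays where it is left, so it must be pressed fully home.
- side_1_press (a point): Press point of that section: the middle of its length, on its top face, 21 mm out from its hinge and 11 mm in from its outer edge, marked by three fine ribs 30 mm long. It moves with the section: about 75 to 77 mm above the worktop at the start, 70 mm when shut.
- side_2 (a joint): Rim section on the next side clockwise seen from above: the short side at box +y; pressed second. 63 mm long, hinged along its inner edge at the centre panel. 0 = standing 0.35 rad up, 0.35 = home, flush with the corners; starts at 0 to 0.12. Tight fit: resists a press at its press point with about 7 N all the way and stays where it is left, so it must be pressed fully home.
- side_2_press (a point): Press point of that section: the middle of its length, on its top face, 21 mm out from its hinge and 11 mm in from its outer edge, marked by three fine ribs 30 mm long. It moves with the section: about 75 to 77 mm above the worktop at the start, 70 mm when shut.
- side_3 (a joint): Rim section on the long side opposite the tab (box +x side); pressed third. 103 mm long, hinged along its inner edge at the centre panel. 0 = standing 0.35 rad up, 0.35 = home, flush with the corners; starts at 0 to 0.12. Tight fit: resists a press at its press point with about 7 N all the way and stays where it is left, so it must be pressed fully home.
- side_3_press (a point): Press point of that section: the middle of its length, on its top face, 21 mm out from its hinge and 11 mm in from its outer edge, marked by three fine ribs 30 mm long. It moves with the section: about 75 to 77 mm above the worktop at the start, 70 mm when shut.
- side_4 (a joint): Rim section on the other short side (box -y side); pressed fourth. 63 mm long, hinged along its inner edge at the centre panel. 0 = standing 0.35 rad up, 0.35 = home, flush with the corners; starts at 0 to 0.12. Tight fit: resists a press at its press point with about 7 N all the way and stays where it is left, so it must be pressed fully home.
- side_4_press (a point): Press point of that section: the middle of its length, on its top face, 21 mm out from its hinge and 11 mm in from its outer edge, marked by three fine ribs 30 mm long. It moves with the section: about 75 to 77 mm above the worktop at the start, 70 mm when shut.
- mug: White mug, 83 mm wide, 113 mm over its handle, 93 mm tall, bystander behind the box. Origin: centre of underside.
- spool_large: Wooden thread spool, 42 mm across, 60 mm tall, bystander behind the box. Origin: centre of underside.
- spool_small: Wooden thread spool, 37 mm across, 50 mm tall, bystander in front of the box on the left. Origin: centre of underside.
- mushroom: Wooden darning mushroom, 68 mm across, 108 mm tall, bystander in front of the box on the right. Origin: centre of underside.
There are look-alikes about, which are no part of the job. There is more than one size of the box; the job needs the larger.

How it is judged:
By the outcome, as a careful person would: the job done as asked, in the order asked, and still so for the second after the job is handed in, with the robot touching nothing.
It also fails if it takes over 42 s, if anything falls off the work surface, if the arm or the gripper's body presses on something with over 40 N, if the wrist force passes 120 N, or if a joint passes its speed limit or range.

## Working session

There is one attempt and no reset: what is moved stays moved. The work goes in short steps, Python scripts to look and compute and a tool call to move; the robot and the scene stay as the last step left them, time stands still between calls to the robot, and variables do not carry over. Pictures are saved under pics/ and viewed, and the job is handed in when it is done.

Besides the shell and the picture viewer there is one more tool, called after "Call:" by a JSON object that holds its "method" and its "body", one argument or row to a line. drive_tool: Moves the arm, as the interface text tells. Its arguments: {"type":"object","properties":{"targets":{"type":"array"},"squeeze":{"type":"number"}},"required":["targets"]}

```bash
ls; mkdir -p pics; python3 - <<'E'
from plant import r, eyes
import cv2, pickle
d={}
for n in ("top","side","wrist"):
    im=eyes.get_image(n); d[n]=im
    cv2.imwrite(f"pics/{n}0.png",im["color"])
    print(n,im["fx"],im["cx"],im["cy"],im["k1"],im["R"].round(3).tolist(),im["t"])
pickle.dump(d,open("im0.pkl","wb"))
print(r.state())
E
```

```text
pics
top 407.9456885532796 258.7780339504211 184.82711026630156 0.03679829458356843 [[0.018, -1.0, 0.009], [-0.995, -0.019, -0.102], [0.102, -0.008, -0.995]] [ -41.31146686  588.87270249 1009.93901623]
side 464.463182649288 256.33793263783184 194.11632518302594 -0.1512685374697936 [[0.931, -0.364, -0.007], [-0.209, -0.519, -0.829], [0.298, 0.773, -0.56]] [-520.7366923   180.44534603  946.5388502 ]
wrist 312.90908591129147 257.3654313418223 190.0795719303125 -0.07266634551294449 [[0.262, 0.965, -0.001], [0.93, -0.253, 0.266], [0.257, -0.071, -0.964]] [-623.81940581  -34.18220115  378.48392118]
{'time': 0.15, 'qpos': array([ 6.83427386e+01,  1.24671495e+01,  9.25085097e+01, -8.10015775e-04,
        7.51337311e+01, -6.42895077e+00]), 'dq': array([ 0.02389005, -0.0656784 , -0.26427108, -0.02042018, -0.03996207,
       -0.01041633]), 'effort': array([ 3.46699908e-04, -3.97461319e+01, -3.04412627e+01,  6.08534219e-05,
        5.97749706e-03, -6.24551344e-07]), 'tcp_pos': array([163.90181723, 602.42533427, 209.15435013]), 'tcp_rot': array([ 173.98089781,   89.89060693, -111.24720422]), 'wrist_force': array([ 0.50389219, -0.17827019, -0.455578  ]), 'moment': array([ 0.04363205, -0.01712116,  0.00390597]), 'opening': 85.44874347488802}
```

View pics/top0.png

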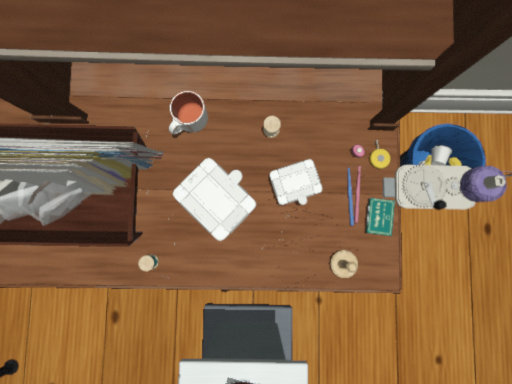

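View pics/side0.png

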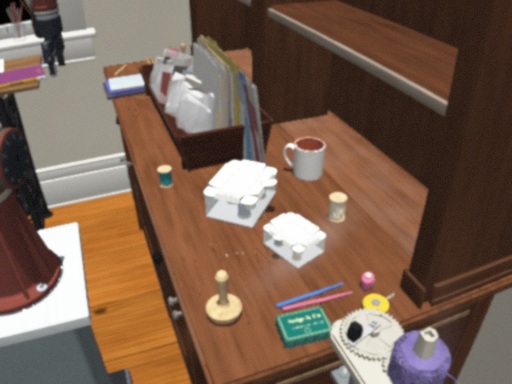

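View pics/wrist0.png

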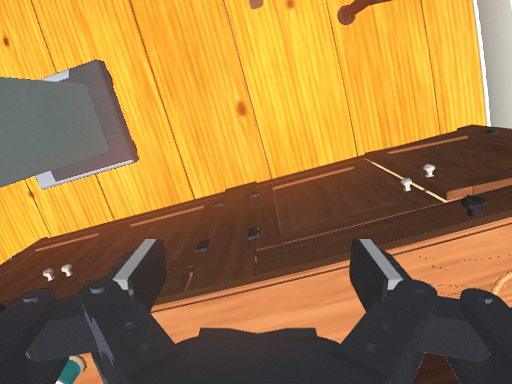

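Top view: the candidates are the larger lidded box at (214,198), with its tab at (235,177), and the smaller look-alike at (296,182), with its tab at (303,202). I choose the larger. Next I measure it and check it in a close crop.

```bash
cat > h.py <<'E'
import numpy as np, cv2, pickle
def K(im): return np.array([[im["fx"],0,im["cx"]],[0,im["fy"],im["cy"]],[0,0,1.]])
def ray(im,uv):
    D=np.array([im["k1"],0,0,0,0.])
    p=cv2.undistortPoints(np.array(uv,float).reshape(-1,1,2),K(im),D,None,None).reshape(-1,2)
    d=np.c_[p,np.ones(len(p))]@im["R"]; c=-im["R"].T@im["t"]
    return c,d
def onz(im,uv,z):
    c,d=ray(im,uv); s=(np.asarray(z)-c[2])/d[:,2]
    return c+d*s[:,None]
def proj(im,X):
    D=np.array([im["k1"],0,0,0,0.])
    return cv2.projectPoints(np.array(X,float).reshape(-1,1,3),cv2.Rodrigues(im["R"])[0],np.array(im["t"],float),K(im),D)[0].reshape(-1,2)
E
python3 - <<'E'
from h import *
d=pickle.load(open("im0.pkl","rb")); im=d["top"]; c=im["color"]
hsv=cv2.cvtColor(c,cv2.COLOR_BGR2HSV)
m=((hsv[...,1]<40)&(hsv[...,2]>150)).astype(np.uint8)
n,l,s,ce=cv2.connectedComponentsWithStats(m)
for i in range(1,n):
    if s[i,4]>300: print(i,s[i],ce[i])
for (u,v) in ((214,200),(296,182)):
    i=l[v,u]; cs=cv2.findContours((l==i).astype(np.uint8),cv2.RETR_EXTERNAL,cv2.CHAIN_APPROX_NONE)[0]
    P=onz(im,cs[0].reshape(-1,2),70)
    mm=cv2.morphologyEx((l==i).astype(np.uint8),cv2.MORPH_OPEN,np.ones((19,19),np.uint8))
    print(cv2.minAreaRect(P[:,:2].astype(np.float32)), "notab")
    dep=im["depth"][l==i]; 
vs,us=np.mgrid[150:250,165:265]
a=cv2.resize(c[150:250,165:265],(600,600),interpolation=cv2.INTER_CUBIC)
cv2.imwrite("pics/crop_top.png",a)
s=d["side"]["color"][140:240,190:340]; cv2.imwrite("pics/crop_side.png",cv2.resize(s,(750,500),interpolation=cv2.INTER_CUBIC))
E
```

```text
1 [   0   49  432   16 1918] [210.08759124  57.63295099]
3 [434  89  78   7 480] [473.00208333  92.23958333]
21 [  0 138 129  13 975] [ 55.03794872 144.72717949]
38 [ 173  158   83   83 3924] [214.68909276 198.0412844 ]
39 [ 270  159   52   46 1661] [295.82901866 181.9397953 ]
45 [ 396  161   79   48 2776] [430.70317003 185.86707493]
64 [  0 182  38  25 402] [ 18.21641791 194.2238806 ]
76 [ 179  361  129   23 2734] [242.19641551 372.31236284]
((558.8497314453125, 69.62568664550781), (173.41726684570312, 156.55569458007812), 46.51963806152344) notab
((588.5962524414062, -122.93940734863281), (103.04755401611328, 113.33627319335938), 18.73268699645996) notab
```

View pics/crop_top.png

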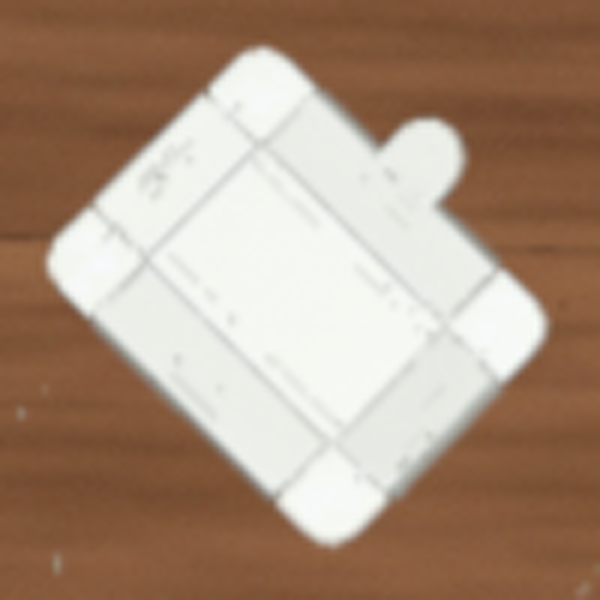

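View pics/crop_side.png

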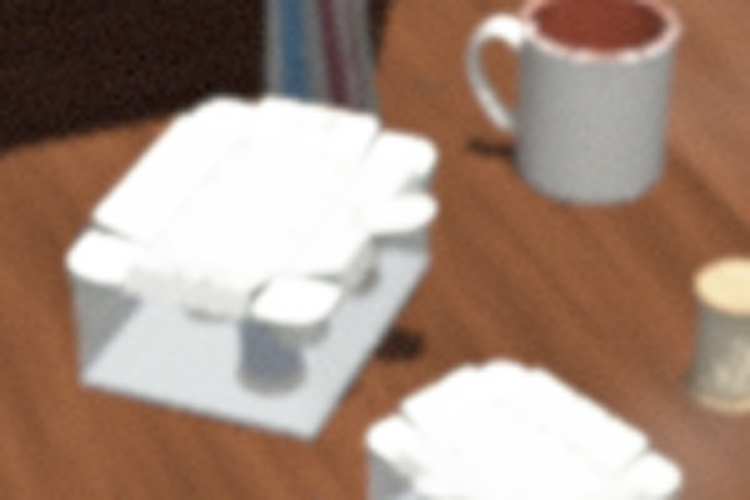

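The top crop shows the large box with its tab at crop (435,155). The hinge lines meet at about (262,146), (447,325), (333,442) and (147,260). Clockwise from the tab side comes the lower-right side, then lower-left, then upper-left. The side crop shows all four sections raised.

```bash
cat > box.py <<'E'
from h import *
d=pickle.load(open("im0.pkl","rb")); im=d["top"]
q=np.array([(262,146),(447,325),(333,442),(147,260)],float)
uv=(q+.5)/6-.5+np.array([165,150])
P=onz(im,uv,70)[:,:2]
c=P.mean(0); e=(P[1]+P[2]-P[0]-P[3]); yaw_y=np.degrees(np.arctan2(e[1],e[0]))  # box +y
th=np.radians(yaw_y-90); X=np.array([np.cos(th),np.sin(th)]); Y=np.array([-np.sin(th),np.cos(th)])
press={1:c-X*54,2:c+Y*74,3:c+X*54,4:c-Y*74}
E
python3 - <<'E'
from box import *
print([np.linalg.norm(P[i]-P[(i+1)%4]).round(1) for i in range(4)], c, np.degrees(th))
# outline of corners: extents at z70
e=(P[1]-P[2]);print("x axis check",np.degrees(np.arctan2(*(-(P[0]+P[1]-P[2]-P[3]))[::-1])))
print({k:v.round(1).tolist() for k,v in press.items()})
# depth-based lid points
vs,us=np.mgrid[150:250,165:265]; dd=im["depth"][150:250,165:265]
cc,r_=ray(im,np.c_[us.ravel(),vs.ravel()]); X3=cc+r_*dd.ravel()[:,None]
B=np.c_[(X3[:,:2]-c)@X,(X3[:,:2]-c)@Y,X3[:,2]]
def med(x,y,w=6):
    k=(abs(B[:,0]-x)<w)&(abs(B[:,1]-y)<w); return np.median(B[k,2]).round(1),k.sum()
for n,(x,y) in dict(c=(0,0),s1=(-54,0),s2=(0,74),s3=(54,0),s4=(0,-74),c1=(-48,68),c2=(48,68),c3=(48,-68),c4=(-48,-68),tab=(-78,0)).items(): print(n,med(x,y))
top=B[B[:,2]>55]; print("ext",top.min(0),top.max(0))
k=(top[:,0]>-66); 
sd=d["side"]; print("side proj",proj(sd,[[*c,70]]))
for n,(u,v) in dict(mug=(188,112),spL=(272,127),spS=(148,263),mush=(344,264)).items():
    print(n,onz(im,[(u,v)],60))
E
```

```text
[np.float64(105.6), np.float64(65.9), np.float64(106.1), np.float64(65.7)] [550.15221689  78.20781463] -222.96677419814236
x axis check 136.71825622048738
{1: [589.7, 41.4], 2: [499.7, 24.1], 3: [510.6, 115.0], 4: [600.6, 132.4]}
c (np.float64(70.9), np.int64(24))
s1 (np.float64(77.4), np.int64(24))
s2 (np.float64(79.6), np.int64(24))
s3 (np.float64(77.7), np.int64(25))
s4 (np.float64(77.8), np.int64(25))
c1 (np.float64(70.6), np.int64(24))
c2 (np.float64(70.6), np.int64(25))
c3 (np.float64(71.3), np.int64(23))
c4 (np.float64(70.4), np.int64(25))
tab (np.float64(85.0), np.int64(26))
ext [-89.3526254  -85.90861488  61.4703975 ] [  66.65674703  119.5924888  1065.23088037]
side proj [[241.0287804  180.51410928]]
mug [[767.12172452 150.89082247  60.        ]]
spL [[733.15310639 -60.88519414  60.        ]]
spS [[391.79503551 233.68644018  60.        ]]
mush [[ 397.28857797 -240.48083585   60.        ]]
```

The sizes check out: hinge rectangle 105.8 x 65.8 mm against 106 x 66, corner squares at about 70.5 mm, sections at 77–80 mm. Box centre is (550,78) and yaw about 137°. Now I check the obstacles and work out the tool axes for the approach.

```bash
cat > go.py <<'E'
from box import *
from scipy.spatial.transform import Rotation as Ro
def T(st): return Ro.from_euler("xyz",st["tcp_rot"],degrees=True).as_matrix()
def delta(st,goal): return T(st).T@(np.array(goal)-st["tcp_pos"])/1000
def align(st):
    z=T(st)[:,2]; a=np.degrees(np.arctan2(z[1],z[0])); b=np.degrees(th)
    dif=(b-a+45)%90-45   # world yaw change needed
    return -dif  # tool x points down
E
python3 - <<'E'
from go import *
from plant import r
st=r.state(); print(T(st).round(3), align(st))
for g in ((330,200,210),): print(g, delta(st,g).round(3))
# obstacles tall
v,u=np.mgrid[0:384,0:512]; cc,dr=ray(im,np.c_[u.ravel(),v.ravel()]); X3=cc+dr*im["depth"].ravel()[:,None]
k=(X3[:,2]>100)&(X3[:,0]>100)&(X3[:,0]<720)&(X3[:,1]<700)&(X3[:,1]>-200)&(X3[:,2]<900)
print(X3[k].min(0),X3[k].max(0)); k2=k&(X3[:,1]<450);print(np.percentile(X3[k2],[1,50,99],axis=0))
E
```

```text
[[-0.001 -0.965  0.263]
 [-0.002  0.263  0.965]
 [-1.     0.    -0.002]] 27.738683051073053
(330, 200, 210) [-0.    -0.266 -0.345]
[433.48301459 217.75223192 100.01443208] [713.37424093 580.92682133 290.46858929]
[[435.3901494  227.54519392 102.16440255]
 [602.69721734 357.7442009  193.8022182 ]
 [710.67257681 448.5963189  286.81379056]]
```

Call:
{"method": "drive_tool", "body": {
  "targets": [
    {"tx": 0,"ty": -0.025,"tz": -0.032,"roll": 3,"hand": 0},
    {"tx": 0,"ty": -0.05,"tz": -0.064,"roll": 6,"hand": 0},
    {"tx": 0,"ty": -0.075,"tz": -0.096,"roll": 9,"hand": 0},
    {"tx": 0,"ty": -0.1,"tz": -0.13,"roll": 12,"hand": 0},
    {"tx": 0,"ty": -0.125,"tz": -0.162,"roll": 15,"hand": 0},
    {"tx": 0,"ty": -0.15,"tz": -0.194,"roll": 18,"hand": 0},
    {"tx": 0,"ty": -0.175,"tz": -0.226,"roll": 21,"hand": 0},
    {"tx": 0,"ty": -0.2,"tz": -0.26,"roll": 24,"hand": 0},
    {"tx": 0,"ty": -0.225,"tz": -0.292,"roll": 26,"hand": 0},
    {"tx": 0,"ty": -0.245,"tz": -0.318,"roll": 28,"hand": 0}
  ],
  "squeeze": 20
}}

```text
time: 0.98
tcp_pos: [317.2, 229.4, 210.0]
tcp_rot: [-104.2, 90.0, -57.6]
wrist_force: [0.4, 0.0, -0.2]
opening: -0.2
```

```bash
cat > rep.py <<'E'
from go import *
from plant import r
import sys
st=r.state(); print(st["time"],st["tcp_pos"].round(1),st["qpos"].round(1),st["wrist_force"].round(1),round(st["opening"],1),"align",align(st).round(2))
print(T(st).round(3).tolist())
for i in (1,2,3,4): print(i,"to z100",delta(st,(*press[i],100)).round(4))
E
python3 rep.py; python3 -c "
from go import *
from plant import r
w=d['wrist'];C=-w['R'].T@w['t'];print(C)"
```

```text
0.9833 [317.2 229.4 210. ] [ 25.6 -18.3 121.8  -0.   76.4 -21. ] [ 0.4  0.  -0.2] -0.2 align -0.39
[[0.0, -0.727, 0.687], [-0.001, 0.687, 0.727], [-1.0, -0.001, -0.0]]
1 to z100 [ 0.1102 -0.3271  0.0504]
2 to z100 [ 0.1102 -0.2736 -0.024 ]
3 to z100 [ 0.1101 -0.2191  0.0497]
4 to z100 [ 0.1102 -0.2726  0.124 ]
[ 98.35535938 620.23588829 373.09893955]
```

Call:
{"method": "drive_tool", "body": {
  "targets": [
    {"tx": 0,"ty": -0.036,"tz": 0.006,"roll": 0,"hand": 0},
    {"tx": 0,"ty": -0.072,"tz": 0.011,"roll": 0,"hand": 0},
    {"tx": 0,"ty": -0.108,"tz": 0.017,"roll": 0,"hand": 0},
    {"tx": 0.01,"ty": -0.144,"tz": 0.022,"roll": 0,"hand": 0},
    {"tx": 0.02,"ty": -0.18,"tz": 0.028,"roll": 0,"hand": 0},
    {"tx": 0.03,"ty": -0.216,"tz": 0.033,"roll": 0,"hand": 0},
    {"tx": 0.045,"ty": -0.252,"tz": 0.039,"roll": 0,"hand": 0},
    {"tx": 0.06,"ty": -0.285,"tz": 0.045,"roll": 0,"hand": 0},
    {"tx": 0.075,"ty": -0.315,"tz": 0.05,"roll": 0,"hand": 0},
    {"tx": 0.09,"ty": -0.327,"tz": 0.05,"roll": 0,"hand": 0}
  ]
}}

```text
time: 1.82
tcp_pos: [593.0, 41.7, 119.5]
tcp_rot: [-65.0, 89.8, -18.4]
wrist_force: [-0.5, 0.7, 0.0]
opening: 0.4
```

```bash
python3 rep.py; python3 - <<'E'
from go import *
from plant import eyes
for n in ("wrist","side"):
    im=eyes.get_image(n); c=im["color"]
    pickle.dump(im,open(f"{n}1.pkl","wb"))
    for i in (1,2,3,4):
        p=proj(im,[[*press[i],77]])[0]; 
        if n=="wrist": cv2.circle(c,tuple(int(x) for x in p),3,(0,0,255),-1)
    cv2.imwrite(f"pics/{n}1.png",c)
E
```

```text
1.8167 [593.   41.7 119.5] [-2.70e+00  1.39e+01  1.01e+02 -1.00e-01  6.49e+01 -4.93e+01] [-0.5  0.7  0. ] 0.4 align -0.39
[[0.003, -0.727, 0.686], [-0.001, 0.686, 0.727], [-1.0, -0.003, 0.001]]
1 to z100 [ 0.0195  0.0022 -0.0025]
2 to z100 [ 0.0193  0.0557 -0.0769]
3 to z100 [ 0.0192  0.1102 -0.0032]
4 to z100 [0.0195 0.0567 0.0711]
```

View pics/wrist1.png

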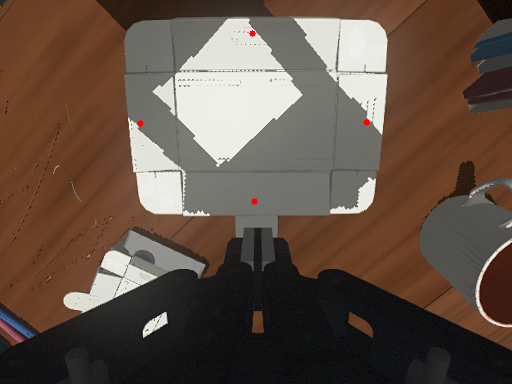

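View pics/side1.png

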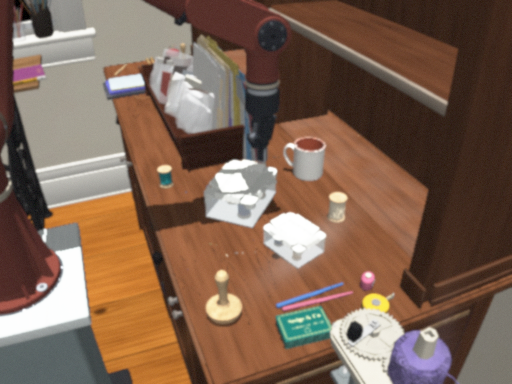

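The wrist view shows the box square to the tool and the four projected press points in the middle of their sections, at (254,201), (140,123), (252,33) and (366,122). The side view shows the fingers above the tab side.

```bash
python3 rep.py
```

```text
1.9167 [588.4  42.6 116.5] [ -2.7  13.9 101.3  -0.   65.1 -49.3] [-0.3  0.1 -0.1] -0.0 align -0.41
[[-0.006, -0.727, 0.687], [-0.0, 0.687, 0.727], [-1.0, 0.004, -0.004]]
1 to z100 [ 0.0165 -0.0018  0.    ]
2 to z100 [ 0.0171  0.0517 -0.0743]
3 to z100 [ 0.017   0.1062 -0.0007]
4 to z100 [0.0165 0.0527 0.0737]
```

Call:
{"method": "drive_tool", "body": {
  "targets": [
    {"tx": 0.01,"ty": 0,"tz": 0},
    {"tx": 0.02,"ty": 0,"tz": 0},
    {"tx": 0.028,"ty": 0,"tz": 0},
    {"tx": 0.034,"ty": 0,"tz": 0},
    {"tx": 0.038,"ty": 0,"tz": 0},
    {"tx": 0.041,"ty": 0,"tz": 0},
    {"tx": 0.044,"ty": 0,"tz": 0},
    {"tx": 0.046,"ty": 0,"tz": 0},
    {"tx": 0.047,"ty": 0,"tz": 0},
    {"tx": 0.047,"ty": 0,"tz": 0}
  ]
}}

```text
invalid input
```

```bash
python3 rep.py
```

```text
1.9167 [588.4  42.6 116.5] [ -2.7  13.9 101.3  -0.   65.1 -49.3] [-0.3  0.1 -0.1] -0.0 align -0.41
[[-0.006, -0.727, 0.687], [-0.0, 0.687, 0.727], [-1.0, 0.004, -0.004]]
1 to z100 [ 0.0165 -0.0018  0.    ]
2 to z100 [ 0.0171  0.0517 -0.0743]
3 to z100 [ 0.017   0.1062 -0.0007]
4 to z100 [0.0165 0.0527 0.0737]
```

All fields are required, so I resend with them.

Call:
{"method": "drive_tool", "body": {
  "targets": [
    {"tx": 0.01,"ty": 0,"tz": 0,"roll": 0,"hand": 0},
    {"tx": 0.02,"ty": 0,"tz": 0,"roll": 0,"hand": 0},
    {"tx": 0.028,"ty": 0,"tz": 0,"roll": 0,"hand": 0},
    {"tx": 0.034,"ty": 0,"tz": 0,"roll": 0,"hand": 0},
    {"tx": 0.038,"ty": 0,"tz": 0,"roll": 0,"hand": 0},
    {"tx": 0.041,"ty": 0,"tz": 0,"roll": 0,"hand": 0},
    {"tx": 0.044,"ty": 0,"tz": 0,"roll": 0,"hand": 0},
    {"tx": 0.046,"ty": 0,"tz": 0,"roll": 0,"hand": 0},
    {"tx": 0.047,"ty": 0,"tz": 0,"roll": 0,"hand": 0},
    {"tx": 0.047,"ty": 0,"tz": 0,"roll": 0,"hand": 0}
  ]
}}

```text
time: 2.75
tcp_pos: [589.6, 44.4, 73.2]
tcp_rot: [-59.9, 90.0, -13.1]
wrist_force: [-0.3, -0.2, -0.2]
opening: -0.1
```

```bash
python3 rep.py
```

```text
2.75 [589.6  44.4  73.2] [ -2.5  17.1 102.7  -0.   60.2 -49.3] [-0.3 -0.2 -0.2] -0.1 align -0.26
[[0.0, -0.729, 0.685], [-0.0, 0.685, 0.729], [-1.0, -0.0, 0.0]]
1 to z100 [-0.0268 -0.0021 -0.0021]
2 to z100 [-0.0268  0.0516 -0.0763]
3 to z100 [-0.0268  0.1059 -0.0026]
4 to z100 [-0.0268  0.0522  0.0717]
```

```bash
cat > look.py <<'E'
from go import *
from plant import eyes
import sys
t=sys.argv[1]
for n in ("wrist","side","top"):
    im=eyes.get_image(n); pickle.dump(im,open(f"{n}_{t}.pkl","wb"))
    c=im["color"]
    if n=="side": c=cv2.resize(c[110:240,170:330],(800,650),interpolation=cv2.INTER_CUBIC)[:600]
    cv2.imwrite(f"pics/{n}_{t}.png",c)
E
python3 look.py a; python3 rep.py|head -1
```

```text
2.9 [589.8  44.3  73.5] [ -2.5  17.  102.7  -0.   60.2 -49.3] [-0.6 -0.5 -0.2] 0.2 align -0.27
```

View pics/wrist_a.png

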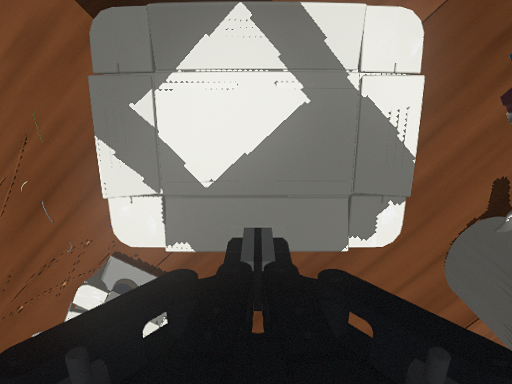

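View pics/side_a.png

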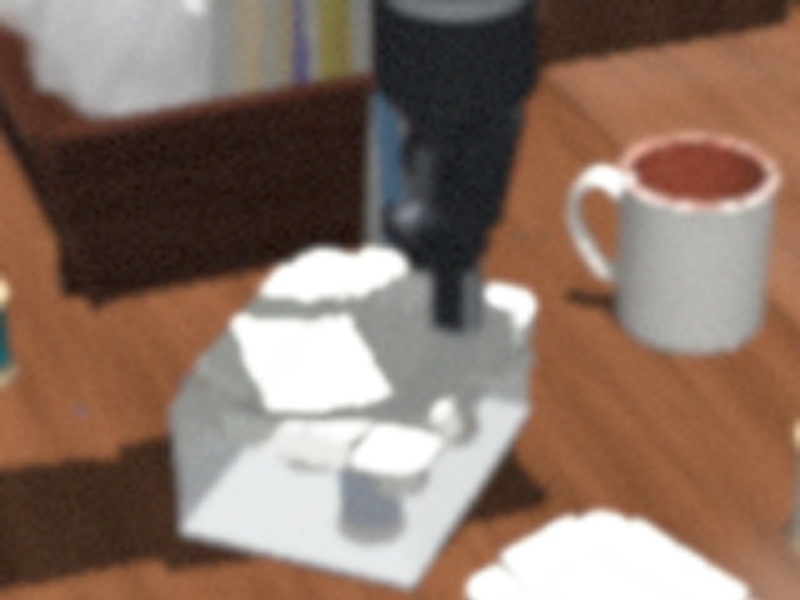

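The wrist view shows side 1 pressed nearly level with its neighbours, with the tip on it at (258,230). I keep pressing.

Call:
{"method": "drive_tool", "body": {
  "targets": [
    {"tx": 0.001,"ty": 0,"tz": 0,"roll": 0,"hand": 0},
    {"tx": 0.002,"ty": 0,"tz": 0,"roll": 0,"hand": 0},
    {"tx": 0.003,"ty": 0,"tz": 0,"roll": 0,"hand": 0},
    {"tx": 0.004,"ty": 0,"tz": 0,"roll": 0,"hand": 0},
    {"tx": 0.0045,"ty": 0,"tz": 0,"roll": 0,"hand": 0},
    {"tx": 0.005,"ty": 0,"tz": 0,"roll": 0,"hand": 0}
  ]
}}

```text
time: 3.4
tcp_pos: [589.4, 44.4, 68.0]
tcp_rot: [129.8, 90.0, 176.5]
wrist_force: [-0.4, 0.2, -0.2]
opening: -0.2
```

```bash
python3 rep.py|head -1
```

```text
3.4 [589.4  44.4  68. ] [ -2.5  17.5 102.8   0.   59.7 -49.3] [-0.4  0.2 -0.2] -0.2 align -0.26
```

```bash
python3 look.py b; python3 - <<'E'
import cv2
a=cv2.imread("pics/wrist_b.png"); cv2.imwrite("pics/wb.png",cv2.resize(a[170:320,150:370],(800,545),interpolation=cv2.INTER_CUBIC))
E
```

```text
(no output)
```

View pics/wb.png

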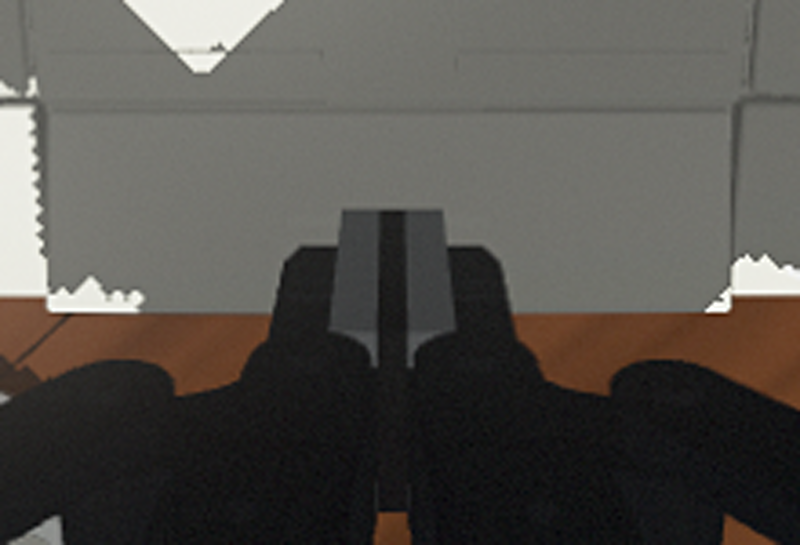

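View pics/side_b.png

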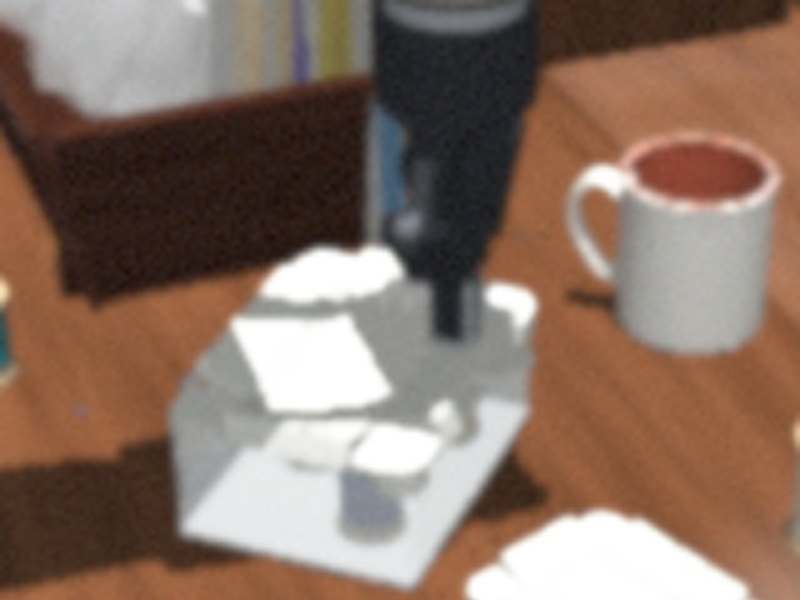

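```bash
python3 - <<'E'
from go import *
from plant import r
st=r.state(); s=pickle.load(open("side_b.pkl","rb")); w=pickle.load(open("wrist_b.pkl","rb")); t=pickle.load(open("top_b.pkl","rb"))
p=st["tcp_pos"]; print(p)
for dz in (0,5,10,15,20): print(dz,proj(s,[p+[0,0,dz]]), proj(w,[p+[0,0,dz]]))
# depth of section 1 along middle lines clear of tool, from wrist depth
v,u=np.mgrid[0:384,0:512]; cc,dr=ray(w,np.c_[u.ravel(),v.ravel()]); X3=cc+dr*w["depth"].ravel()[:,None]
B=np.c_[(X3[:,:2]-c)@X,(X3[:,:2]-c)@Y,X3[:,2]]
def med(x,y,wd=3):
    k=(abs(B[:,0]-x)<wd)&(abs(B[:,1]-y)<wd); return (np.median(B[k,2]).round(1) if k.any() else None),k.sum()
for x in (-20,-30,-36,-42,-48,-54,-60): print(x,med(x,35),med(x,-35),med(x,60),med(-x,35))
E
```

```text
[589.50400273  44.35366647  68.14492986]
0 [[261.18328291 184.87228712]] [[257.94536347 228.62044366]]
5 [[261.18149242 183.12484101]] [[257.96184168 232.12395673]]
10 [[261.1796721  181.36874734]] [[257.97925396 235.82777052]]
15 [[261.1778216  179.60396476]] [[257.99768082 239.74931421]]
20 [[261.17594054 177.83045196]] [[258.01721213 243.9080651 ]]
-20 (np.float64(70.4), np.int64(119)) (np.float64(70.3), np.int64(122)) (np.float64(73.5), np.int64(137)) (np.float64(70.5), np.int64(143))
-30 (np.float64(70.6), np.int64(115)) (np.float64(70.4), np.int64(116)) (np.float64(73.3), np.int64(108)) (np.float64(70.3), np.int64(139))
-36 (np.float64(71.8), np.int64(185)) (np.float64(71.3), np.int64(132)) (np.float64(70.1), np.int64(129)) (np.float64(71.6), np.int64(172))
-42 (np.float64(159.7), np.int64(1473)) (np.float64(155.0), np.int64(1289)) (np.float64(71.2), np.int64(215)) (np.float64(73.6), np.int64(170))
-48 (np.float64(164.3), np.int64(967)) (np.float64(159.9), np.int64(434)) (np.float64(70.3), np.int64(101)) (np.float64(75.3), np.int64(183))
-54 (np.float64(162.6), np.int64(665)) (np.float64(159.7), np.int64(422)) (np.float64(70.2), np.int64(99)) (np.float64(77.3), np.int64(197))
-60 (np.float64(147.3), np.int64(481)) (np.float64(147.4), np.int64(685)) (np.float64(70.3), np.int64(103)) (np.float64(79.0), np.int64(171))
```

```bash
cat > hts.py <<'E'
from go import *
def hts(w):
    v,u=np.mgrid[0:384,0:512]; cc,dr=ray(w,np.c_[u.ravel(),v.ravel()]); X3=cc+dr*w["depth"].ravel()[:,None]
    B=np.c_[(X3[:,:2]-c)@X,(X3[:,:2]-c)@Y,X3[:,2]]; B=B[(B[:,2]<95)&(B[:,2]>50)]
    for i,(a,b) in {1:(-1,0),2:(0,1),3:(1,0),4:(0,-1)}.items():
        o=[]
        for rad in (-8,3,10,21,28):
            for tg in ((-40,40) if a else (-22,22)):
                h=(33 if a else 53)+rad
                x,y=(a*h,tg) if a else (tg,b*h)
                k=(abs(B[:,0]-x)<3)&(abs(B[:,1]-y)<3); o.append(round(float(np.median(B[k,2])),1) if k.sum()>3 else None)
        print(i,"rad -8,3,10,21,28:",o)
if __name__=="__main__":
    import sys; hts(pickle.load(open(sys.argv[1],"rb")))
E
for f in wrist1 wrist_a wrist_b top_b; do echo $f; python3 hts.py $f.pkl; done
```

```text
wrist1
1 rad -8,3,10,21,28: [70.7, 70.7, 70.8, 71.0, 73.2, 73.4, 76.5, 76.9, 78.5, 78.4]
2 rad -8,3,10,21,28: [70.5, 70.4, 72.0, 72.2, 74.7, 74.9, 78.4, 78.4, 80.0, 80.5]
3 rad -8,3,10,21,28: [70.7, 70.8, 71.8, 71.7, 74.1, 73.7, 77.3, 77.2, 79.2, 79.0]
4 rad -8,3,10,21,28: [70.4, 70.5, 70.9, 70.9, 73.2, 72.8, 75.8, 75.8, 77.7, 77.8]
wrist_a
1 rad -8,3,10,21,28: [70.7, 70.6, 71.1, 71.2, 73.4, 73.5, 76.5, 76.6, 78.5, 78.6]
2 rad -8,3,10,21,28: [70.4, 70.5, 72.1, 72.2, 74.7, 74.7, 78.6, 78.8, 80.4, 80.1]
3 rad -8,3,10,21,28: [70.8, 70.8, 71.6, 71.5, 73.9, 73.8, 77.5, 77.3, 79.0, 79.1]
4 rad -8,3,10,21,28: [70.4, 70.7, 70.9, 70.8, 72.8, 72.9, 75.8, 75.8, 77.9, 77.8]
wrist_b
1 rad -8,3,10,21,28: [70.7, 70.8, 71.0, 71.2, 73.4, 73.3, 76.6, 76.7, 78.5, 78.5]
2 rad -8,3,10,21,28: [70.4, 70.6, 72.1, 72.1, 74.6, 74.6, 78.4, 78.5, 80.3, 80.2]
3 rad -8,3,10,21,28: [70.9, 70.6, 71.6, 71.6, 73.8, 73.9, 77.2, 77.3, 79.1, 79.1]
4 rad -8,3,10,21,28: [70.4, 70.5, 70.9, 70.7, 72.8, 72.9, 76.0, 75.9, 77.6, 77.8]
top_b
1 rad -8,3,10,21,28: [None, 72.8, None, None, None, None, None, None, None, None]
2 rad -8,3,10,21,28: [70.0, 72.0, None, None, None, None, None, None, None, None]
3 rad -8,3,10,21,28: [71.5, 72.2, 71.9, None, None, None, None, None, None, None]
4 rad -8,3,10,21,28: [None, 70.7, None, 69.6, None, None, None, None, None, None]
```

Section heights haven't changed, so the tip hasn't touched yet. I measure where the fingertips really are.

```bash
python3 - <<'E'
from go import *
from plant import r
st=r.state(); w=pickle.load(open("wrist_b.pkl","rb"))
uv=np.array([(u,v) for v in range(224,246,2) for u in (248,258,268)]); cc,dr=ray(w,uv)
dp=np.array([w["depth"][v,u] for u,v in uv]); P=cc+dr*dp[:,None]
L=(P-st["tcp_pos"])@T(st)
for a,b in zip(uv,L.round(1)): print(a,b)
E
```

```text
[248 224] [-6.3  5.3 -5.4]
[258 224] [-6.2  5.2  0. ]
[268 224] [-6.5  5.4  5.4]
[248 226] [-6.6  4.3 -5.4]
[258 226] [-6.6  4.3  0. ]
[268 226] [-6.7  4.3  5.4]
[248 228] [-26.4  11.2  -4.8]
[258 228] [-26.1  11.1  -0. ]
[268 228] [-25.9  11.    4.7]
[248 230] [-27.7  10.8  -4.7]
[258 230] [-27.8  10.8  -0. ]
[268 230] [-28.9  11.3   4.6]
[248 232] [-31.1  11.2  -4.6]
[258 232] [-30.   10.7  -0. ]
[268 232] [-30.5  10.9   4.6]
[248 234] [-32.6  10.8  -4.6]
[258 234] [-33.1  11.1  -0. ]
[268 234] [-33.7  11.3   4.5]
[248 236] [-35.2  11.   -4.5]
[258 236] [-36.6  11.6  -0.1]
[268 236] [-34.5  10.7   4.4]
[248 238] [-37.9  11.3  -4.4]
[258 238] [-38.1  11.4  -0.1]
[268 238] [-38.7  11.6   4.3]
[248 240] [-39.8  11.2  -4.4]
[258 240] [-39.6  11.1  -0.1]
[268 240] [-40.5  11.5   4.2]
[248 242] [-42.7  11.6  -4.3]
[258 242] [-41.5  11.   -0.1]
[268 242] [-42.7  11.6   4.2]
[248 244] [-44.8  11.6  -4.2]
[258 244] [-45.4  11.9  -0.1]
[268 244] [-45.3  11.9   4.1]
```

The wrist depth puts the finger end about 25 mm behind the reported TCP, at z≈94, which agrees with the side view. So contact is due at a TCP reading of about 53 and home at about 45. I descend in small rows and watch the force.

Call:
{"method": "drive_tool", "body": {
  "targets": [
    {"tx": 0.003,"ty": 0,"tz": 0,"roll": 0,"hand": 0},
    {"tx": 0.006,"ty": 0,"tz": 0,"roll": 0,"hand": 0},
    {"tx": 0.009,"ty": 0,"tz": 0,"roll": 0,"hand": 0},
    {"tx": 0.012,"ty": 0,"tz": 0,"roll": 0,"hand": 0},
    {"tx": 0.014,"ty": 0,"tz": 0,"roll": 0,"hand": 0},
    {"tx": 0.015,"ty": 0,"tz": 0,"roll": 0,"hand": 0},
    {"tx": 0.016,"ty": 0,"tz": 0,"roll": 0,"hand": 0}
  ]
}}

```text
time: 4.13
tcp_pos: [590.4, 43.6, 53.2]
tcp_rot: [-92.9, 89.9, -46.1]
wrist_force: [-1.0, -2.1, 5.5]
opening: 0.0
```

```bash
python3 rep.py|head -1; python3 look.py c; python3 hts.py wrist_c.pkl
```

```text
4.1333 [590.4  43.6  53.2] [-2.500e+00  1.870e+01  1.031e+02 -1.000e-01  5.810e+01 -4.930e+01] [-1.  -2.1  5.5] 0.0 align -0.24
1 rad -8,3,10,21,28: [70.6, 70.7, 70.6, 70.6, 71.8, 71.9, 73.7, 73.7, 74.9, 74.8]
2 rad -8,3,10,21,28: [70.4, 70.5, 72.0, 72.2, 74.6, 74.7, 78.6, 78.6, 80.1, 80.2]
3 rad -8,3,10,21,28: [70.7, 70.7, 71.6, 71.5, 74.0, 73.8, 77.3, 77.4, None, None]
4 rad -8,3,10,21,28: [70.4, 70.6, 70.7, 70.7, 73.0, 73.1, 75.8, 75.8, 77.8, 77.8]
```

It's in contact and the section is moving down (outer part 78.5 → 74.9, 5.5 N). I continue.

Call:
{"method": "drive_tool", "body": {
  "targets": [
    {"tx": 0.001,"ty": 0,"tz": 0,"roll": 0,"hand": 0},
    {"tx": 0.002,"ty": 0,"tz": 0,"roll": 0,"hand": 0},
    {"tx": 0.003,"ty": 0,"tz": 0,"roll": 0,"hand": 0},
    {"tx": 0.004,"ty": 0,"tz": 0,"roll": 0,"hand": 0},
    {"tx": 0.005,"ty": 0,"tz": 0,"roll": 0,"hand": 0},
    {"tx": 0.006,"ty": 0,"tz": 0,"roll": 0,"hand": 0}
  ]
}}

```text
time: 4.78
tcp_pos: [591.1, 43.0, 48.8]
tcp_rot: [-94.3, 89.8, -47.5]
wrist_force: [-5.5, -3.1, 15.8]
opening: -0.0
```

```bash
python3 rep.py|head -1; python3 look.py d; python3 hts.py wrist_d.pkl|head -1
```

```text
4.7833 [591.1  43.   48.8] [ -2.6  19.1 103.1  -0.2  57.6 -49.3] [-5.5 -3.1 15.8] -0.0 align -0.23
1 rad -8,3,10,21,28: [70.8, 70.8, 70.1, 70.0, 70.3, 70.2, 70.3, 70.2, 70.1, 70.2]
```

Call:
{"method": "drive_tool", "body": {
  "targets": [
    {"tx": 0.001,"ty": 0,"tz": 0,"roll": 0,"hand": 0},
    {"tx": 0.002,"ty": 0,"tz": 0,"roll": 0,"hand": 0},
    {"tx": 0.002,"ty": 0,"tz": 0,"roll": 0,"hand": 0}
  ]
}}

```text
time: 5.18
tcp_pos: [591.2, 43.0, 48.7]
tcp_rot: [-103.8, 89.8, -57.0]
wrist_force: [-7.0, -4.3, 21.3]
opening: 0.0
```

Call:
{"method": "drive_tool", "body": {
  "targets": [
    {"tx": -0.004,"ty": 0,"tz": 0,"roll": 0,"hand": 0},
    {"tx": -0.02,"ty": 0,"tz": 0,"roll": 0,"hand": 0},
    {"tx": -0.04,"ty": 0,"tz": 0,"roll": 0,"hand": 0},
    {"tx": -0.04,"ty": 0,"tz": 0,"roll": 0,"hand": 0}
  ]
}}

```text
time: 5.52
tcp_pos: [592.2, 44.6, 87.5]
tcp_rot: [-42.6, 89.6, 4.1]
wrist_force: [1.7, -0.7, 0.7]
opening: -0.1
```

```bash
python3 look.py e; python3 hts.py wrist_e.pkl;python3 rep.py
```

```text
1 rad -8,3,10,21,28: [70.5, 70.7, 70.0, 70.1, 70.4, 70.4, 70.2, 70.0, 70.0, 70.3]
2 rad -8,3,10,21,28: [70.5, 70.5, 72.0, 72.0, 74.5, 74.6, 78.5, 78.5, 80.3, 80.1]
3 rad -8,3,10,21,28: [70.7, 70.8, 71.7, 71.7, 73.9, 73.8, 77.5, 77.3, 79.1, 79.1]
4 rad -8,3,10,21,28: [70.5, 70.6, 71.0, 70.7, 72.9, 72.9, 75.9, 75.9, 77.8, 77.8]
5.6667 [589.   44.6  83.3] [ -2.5  16.3 102.5   0.   61.3 -49.3] [-0.3 -0.  -0.5] -0.1 align -0.26
[[-0.001, -0.729, 0.685], [0.0, 0.685, 0.729], [-1.0, 0.001, -0.0]]
1 to z100 [-0.0167 -0.0027 -0.0018]
2 to z100 [-0.0167  0.051  -0.0761]
3 to z100 [-0.0166  0.1053 -0.0023]
4 to z100 [-0.0167  0.0517  0.0719]
```

View pics/wrist_e.png

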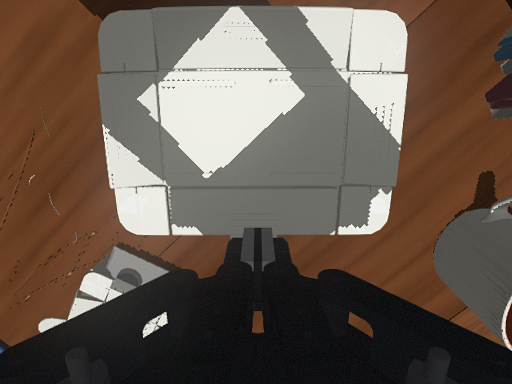

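Side 1 now reads 70.0–70.4 mm, flush with its neighbours, and in the wrist view its edge lines up with the corners at v≈235. Now side 2.

Call:
{"method": "drive_tool", "body": {
  "targets": [
    {"tx": 0,"ty": 0.017,"tz": -0.025,"roll": 0,"hand": 0},
    {"tx": 0,"ty": 0.034,"tz": -0.05,"roll": 0,"hand": 0},
    {"tx": 0,"ty": 0.051,"tz": -0.076,"roll": 0,"hand": 0},
    {"tx": 0,"ty": 0.051,"tz": -0.076,"roll": 0,"hand": 0},
    {"tx": 0.008,"ty": 0.051,"tz": -0.076,"roll": 0,"hand": 0},
    {"tx": 0.014,"ty": 0.051,"tz": -0.076,"roll": 0,"hand": 0},
    {"tx": 0.018,"ty": 0.051,"tz": -0.076,"roll": 0,"hand": 0}
  ]
}}

```text
time: 6.25
tcp_pos: [500.7, 24.0, 64.9]
tcp_rot: [115.6, 90.0, 162.3]
wrist_force: [-0.2, 0.1, 0.8]
opening: 0.1
```

```bash
python3 look.py f; python3 hts.py wrist_f.pkl;python3 rep.py
```

```text
1 rad -8,3,10,21,28: [70.6, 70.5, 69.9, None, 70.3, None, 70.2, None, 70.2, None]
2 rad -8,3,10,21,28: [70.3, 70.7, 70.8, 72.2, None, 74.5, None, 78.7, None, 79.6]
3 rad -8,3,10,21,28: [70.7, 70.7, 71.8, 71.6, 74.0, 73.8, 77.4, 77.2, 78.9, 78.8]
4 rad -8,3,10,21,28: [70.4, 70.5, 70.6, 70.8, 72.7, 72.6, 75.3, None, None, None]
6.4 [500.7  24.   65.4] [ -5.3   7.7 115.1   0.   57.3 -52.1] [ 0.9  0.  -0. ] 0.2 align -0.25
[[-0.001, -0.729, 0.685], [0.0, 0.685, 0.729], [-1.0, 0.001, -0.001]]
1 to z100 [-0.0346 -0.0529  0.0735]
2 to z100 [-0.0346  0.0008 -0.0007]
3 to z100 [-0.0346  0.0551  0.0731]
4 to z100 [-0.0346  0.0014  0.1473]
```

View pics/wrist_f.png

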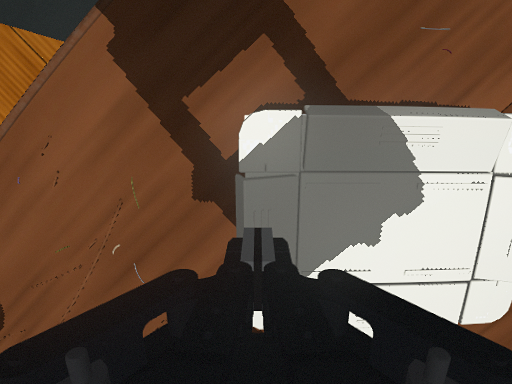

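The wrist view shows the tip at (258,230), over the ribs of side 2, whose section spans u 240–298. I press.

Call:
{"method": "drive_tool", "body": {
  "targets": [
    {"tx": 0.003,"ty": 0,"tz": 0,"roll": 0,"hand": 0},
    {"tx": 0.006,"ty": 0,"tz": 0,"roll": 0,"hand": 0},
    {"tx": 0.008,"ty": 0,"tz": 0,"roll": 0,"hand": 0},
    {"tx": 0.0095,"ty": 0,"tz": 0,"roll": 0,"hand": 0},
    {"tx": 0.011,"ty": 0,"tz": 0,"roll": 0,"hand": 0},
    {"tx": 0.0125,"ty": 0,"tz": 0,"roll": 0,"hand": 0},
    {"tx": 0.014,"ty": 0,"tz": 0,"roll": 0,"hand": 0},
    {"tx": 0.0155,"ty": 0,"tz": 0,"roll": 0,"hand": 0},
    {"tx": 0.017,"ty": 0,"tz": 0,"roll": 0,"hand": 0},
    {"tx": 0.018,"ty": 0,"tz": 0,"roll": 0,"hand": 0}
  ]
}}

```text
time: 7.23
tcp_pos: [500.2, 22.8, 48.9]
tcp_rot: [-157.9, 89.9, -111.1]
wrist_force: [-2.8, -2.5, 6.9]
opening: -0.0
```

```bash
python3 look.py g; python3 hts.py wrist_g.pkl;python3 rep.py|head -1
```

```text
1 rad -8,3,10,21,28: [70.6, None, 70.0, None, 70.3, None, 70.3, None, None, None]
2 rad -8,3,10,21,28: [70.1, 70.6, None, 70.5, None, 70.5, None, 70.4, None, 70.4]
3 rad -8,3,10,21,28: [70.7, 70.7, 71.7, 71.6, 73.8, 73.9, 77.0, 77.2, 77.2, 78.8]
4 rad -8,3,10,21,28: [70.4, 70.5, 70.7, 69.5, 72.3, None, None, None, None, None]
7.3833 [500.3  22.9  48.9] [-5.300e+00  9.200e+00  1.155e+02 -1.000e-01  5.520e+01 -5.210e+01] [-2.6 -2.4  5.1] 0.1 align -0.22
```

Nearly home at 70.4 mm, but the force is only about 7 N, so I press a little more.

Call:
{"method": "drive_tool", "body": {
  "targets": [
    {"tx": 0.001,"ty": 0,"tz": 0,"roll": 0,"hand": 0},
    {"tx": 0.002,"ty": 0,"tz": 0,"roll": 0,"hand": 0},
    {"tx": 0.003,"ty": 0,"tz": 0,"roll": 0,"hand": 0},
    {"tx": 0.004,"ty": 0,"tz": 0,"roll": 0,"hand": 0},
    {"tx": 0.004,"ty": 0,"tz": 0,"roll": 0,"hand": 0}
  ]
}}

```text
time: 7.8
tcp_pos: [500.5, 22.9, 48.4]
tcp_rot: [170.3, 89.8, -142.8]
wrist_force: [-12.3, -3.2, 27.8]
opening: 0.6
```

```bash
python3 rep.py|head -1
```

```text
7.8 [500.5  22.9  48.4] [ -5.3   9.4 115.4  -0.2  55.3 -52.1] [-12.3  -3.2  27.8] 0.6 align -0.2
```

Hard stop at 28 N, so I lift off.

Call:
{"method": "drive_tool", "body": {
  "targets": [
    {"tx": -0.004,"ty": 0,"tz": 0,"roll": 0,"hand": 0},
    {"tx": -0.02,"ty": 0,"tz": 0,"roll": 0,"hand": 0},
    {"tx": -0.04,"ty": 0,"tz": 0,"roll": 0,"hand": 0},
    {"tx": -0.04,"ty": 0,"tz": 0,"roll": 0,"hand": 0}
  ]
}}

```text
time: 8.13
tcp_pos: [503.7, 23.8, 87.8]
tcp_rot: [-48.9, 89.6, -2.1]
wrist_force: [1.6, -0.3, 0.6]
opening: -0.1
```

```bash
python3 look.py i; python3 hts.py wrist_i.pkl;python3 rep.py
```

```text
1 rad -8,3,10,21,28: [70.5, 70.7, 69.9, 70.0, 70.3, 70.3, 70.2, None, 70.1, None]
2 rad -8,3,10,21,28: [70.4, 70.4, None, 70.4, None, 70.4, None, 70.3, None, 70.3]
3 rad -8,3,10,21,28: [70.6, 70.5, 71.9, 71.7, 73.9, 73.8, 77.3, 77.3, 78.7, 79.0]
4 rad -8,3,10,21,28: [70.2, 70.5, 70.8, 70.9, 72.8, 72.9, 75.6, 75.8, 77.6, 77.3]
8.2833 [500.2  24.   83.8] [ -5.3   6.  114.7   0.   59.4 -52.1] [ 0.1  0.1 -0.7] 0.0 align -0.26
[[0.0, -0.729, 0.685], [0.0, 0.685, 0.729], [-1.0, 0.0, 0.0]]
1 to z100 [-0.0162 -0.0533  0.074 ]
2 to z100 [-0.0162  0.0004 -0.0003]
3 to z100 [-0.0162  0.0547  0.0735]
4 to z100 [-0.0162  0.0011  0.1477]
```

View pics/wrist_i.png

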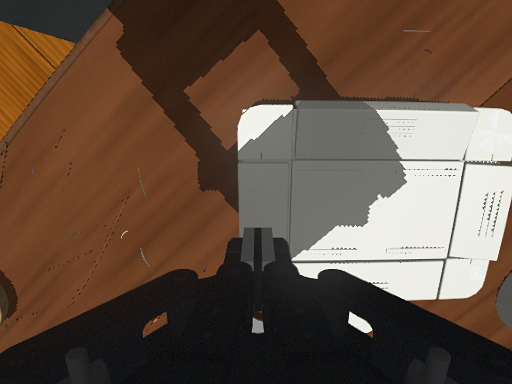

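Side 2 is flush: it reads 70.3–70.4 mm, and its edge runs straight on from the corners at u≈240. Now side 3.

Call:
{"method": "drive_tool", "body": {
  "targets": [
    {"tx": 0,"ty": 0.018,"tz": 0.025,"roll": 0,"hand": 0},
    {"tx": 0,"ty": 0.036,"tz": 0.05,"roll": 0,"hand": 0},
    {"tx": 0,"ty": 0.0545,"tz": 0.0735,"roll": 0,"hand": 0},
    {"tx": 0,"ty": 0.0545,"tz": 0.0735,"roll": 0,"hand": 0},
    {"tx": 0.008,"ty": 0.0545,"tz": 0.0735,"roll": 0,"hand": 0},
    {"tx": 0.014,"ty": 0.0545,"tz": 0.0735,"roll": 0,"hand": 0},
    {"tx": 0.018,"ty": 0.0545,"tz": 0.0735,"roll": 0,"hand": 0},
    {"tx": 0.02,"ty": 0.0545,"tz": 0.0735,"roll": 0,"hand": 0}
  ]
}}

```text
time: 8.95
tcp_pos: [509.4, 113.7, 62.2]
tcp_rot: [141.6, 89.8, -171.7]
wrist_force: [0.3, -0.8, -0.8]
opening: 0.3
```

```bash
python3 look.py j; python3 hts.py wrist_j.pkl;python3 rep.py
```

```text
1 rad -8,3,10,21,28: [None, None, None, None, None, None, None, None, None, None]
2 rad -8,3,10,21,28: [None, None, None, None, None, None, None, 70.2, None, 70.2]
3 rad -8,3,10,21,28: [None, None, 71.6, 71.6, 73.7, 73.7, 77.1, 77.0, 78.5, 78.6]
4 rad -8,3,10,21,28: [None, None, None, None, None, 72.9, None, 75.7, None, 77.6]
9.1 [510.5 114.   63.6] [  4.9  10.4 112.2  -0.   57.5 -41.8] [-0.1  0.1 -0.3] -0.1 align -0.34
[[-0.001, -0.728, 0.686], [-0.0, 0.686, 0.728], [-1.0, 0.001, -0.001]]
1 to z100 [-0.0365 -0.1073  0.0014]
2 to z100 [-0.0363 -0.0538 -0.0729]
3 to z100 [-0.0364  0.0007  0.0008]
4 to z100 [-0.0365 -0.0529  0.0751]
```

View pics/wrist_j.png

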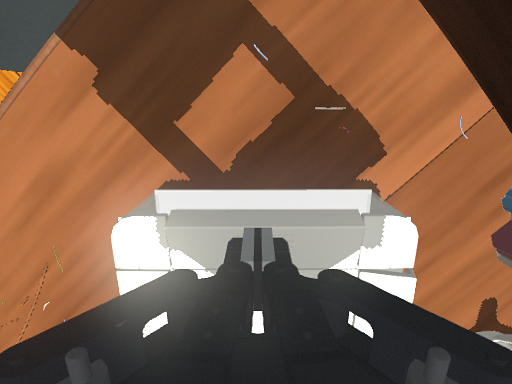

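View pics/side_j.png

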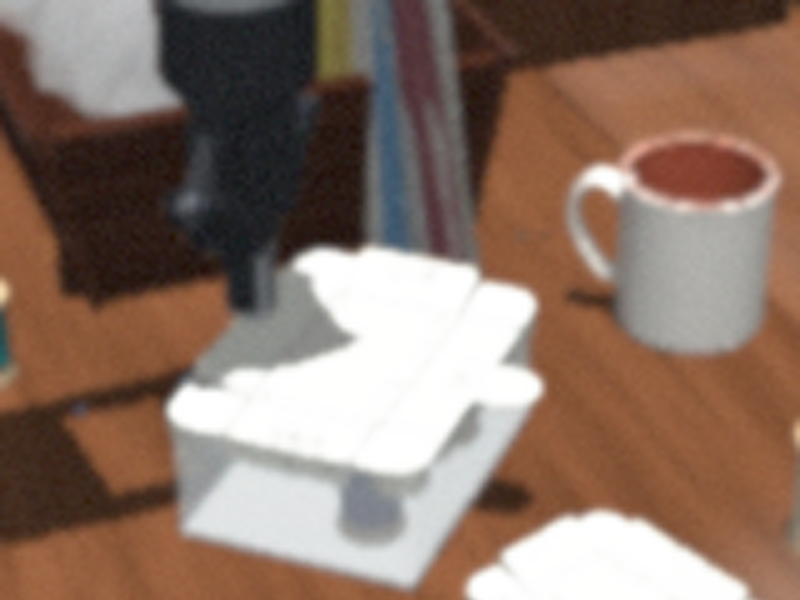

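The tip is over the middle of side 3: wrist (258,230), section spanning u 166–370. Sides 1 and 2 look flat in the side view. I press.

Call:
{"method": "drive_tool", "body": {
  "targets": [
    {"tx": 0.003,"ty": 0,"tz": 0,"roll": 0,"hand": 0},
    {"tx": 0.005,"ty": 0,"tz": 0,"roll": 0,"hand": 0},
    {"tx": 0.007,"ty": 0,"tz": 0,"roll": 0,"hand": 0},
    {"tx": 0.0085,"ty": 0,"tz": 0,"roll": 0,"hand": 0},
    {"tx": 0.01,"ty": 0,"tz": 0,"roll": 0,"hand": 0},
    {"tx": 0.0115,"ty": 0,"tz": 0,"roll": 0,"hand": 0},
    {"tx": 0.013,"ty": 0,"tz": 0,"roll": 0,"hand": 0},
    {"tx": 0.0145,"ty": 0,"tz": 0,"roll": 0,"hand": 0},
    {"tx": 0.016,"ty": 0,"tz": 0,"roll": 0,"hand": 0},
    {"tx": 0.017,"ty": 0,"tz": 0,"roll": 0,"hand": 0}
  ]
}}

```text
time: 9.93
tcp_pos: [510.2, 115.9, 48.7]
tcp_rot: [101.3, 89.8, 148.1]
wrist_force: [-8.5, 3.0, 17.5]
opening: -0.1
```

```bash
python3 look.py k; python3 hts.py wrist_k.pkl;python3 rep.py|head -1
```

```text
1 rad -8,3,10,21,28: [None, None, None, None, None, None, None, None, None, None]
2 rad -8,3,10,21,28: [None, None, None, None, None, None, None, 70.0, None, 69.9]
3 rad -8,3,10,21,28: [None, None, None, None, 70.3, 70.1, 70.2, 70.2, 70.1, 70.2]
4 rad -8,3,10,21,28: [None, None, None, None, None, None, None, None, None, 77.7]
10.0833 [510.2 115.8  48.8] [ 5.000e+00  1.180e+01  1.125e+02  1.000e-01  5.580e+01 -4.180e+01] [-6.3  1.9 11.6] 0.4 align -0.27
```

Call:
{"method": "drive_tool", "body": {
  "targets": [
    {"tx": 0.001,"ty": 0,"tz": 0,"roll": 0,"hand": 0},
    {"tx": 0.002,"ty": 0,"tz": 0,"roll": 0,"hand": 0},
    {"tx": 0.003,"ty": 0,"tz": 0,"roll": 0,"hand": 0}
  ]
}}

```text
time: 10.33
tcp_pos: [510.3, 115.9, 48.4]
tcp_rot: [114.9, 89.7, 161.7]
wrist_force: [-14.7, 1.5, 32.7]
opening: -0.1
```

Call:
{"method": "drive_tool", "body": {
  "targets": [
    {"tx": -0.004,"ty": 0,"tz": 0,"roll": 0,"hand": 0},
    {"tx": -0.02,"ty": 0,"tz": 0,"roll": 0,"hand": 0},
    {"tx": -0.04,"ty": 0,"tz": 0,"roll": 0,"hand": 0},
    {"tx": -0.04,"ty": 0,"tz": 0,"roll": 0,"hand": 0}
  ]
}}

```text
time: 10.67
tcp_pos: [514.3, 115.2, 88.0]
tcp_rot: [-42.0, 89.6, 4.8]
wrist_force: [1.0, -0.7, 1.0]
opening: 0.1
```

```bash
python3 look.py l; python3 hts.py wrist_l.pkl;python3 rep.py
```

```text
1 rad -8,3,10,21,28: [None, None, None, None, None, None, None, None, None, None]
2 rad -8,3,10,21,28: [None, 70.4, None, 70.3, 70.2, 70.2, None, 70.3, None, 70.2]
3 rad -8,3,10,21,28: [70.6, 70.5, 70.1, 70.2, 70.2, 70.2, 70.3, 70.1, 70.2, 70.3]
4 rad -8,3,10,21,28: [None, 70.3, None, 70.7, 73.2, 72.8, 75.8, 75.9, None, 77.7]
10.8167 [510.8 114.8  83.9] [  5.    8.6 111.7  -0.   59.7 -41.8] [-0.1 -0.  -0.6] -0.2 align -0.26
[[0.0, -0.729, 0.685], [-0.0, 0.685, 0.729], [-1.0, -0.0, 0.0]]
1 to z100 [-0.0161 -0.1077  0.0005]
2 to z100 [-0.0161 -0.054  -0.0737]
3 to z100 [-0.0161  0.0003  0.0001]
4 to z100 [-0.0161 -0.0534  0.0743]
```

Side 3 is flush at 70.1–70.3 mm, after a hard stop at 33 N. Now side 4.

Call:
{"method": "drive_tool", "body": {
  "targets": [
    {"tx": 0,"ty": -0.018,"tz": 0.025,"roll": 0,"hand": 0},
    {"tx": 0,"ty": -0.036,"tz": 0.05,"roll": 0,"hand": 0},
    {"tx": 0,"ty": -0.0535,"tz": 0.0745,"roll": 0,"hand": 0},
    {"tx": 0,"ty": -0.0535,"tz": 0.0745,"roll": 0,"hand": 0},
    {"tx": 0.008,"ty": -0.0535,"tz": 0.0745,"roll": 0,"hand": 0},
    {"tx": 0.014,"ty": -0.0535,"tz": 0.0745,"roll": 0,"hand": 0},
    {"tx": 0.018,"ty": -0.0535,"tz": 0.0745,"roll": 0,"hand": 0},
    {"tx": 0.02,"ty": -0.0535,"tz": 0.0745,"roll": 0,"hand": 0}
  ]
}}

```text
time: 11.48
tcp_pos: [598.1, 132.1, 61.8]
tcp_rot: [139.5, 89.7, -173.8]
wrist_force: [-0.5, 0.4, 0.4]
opening: -0.0
```

```bash
python3 look.py m; python3 hts.py wrist_m.pkl;python3 rep.py
```

```text
1 rad -8,3,10,21,28: [70.2, 70.4, None, 70.1, None, 70.1, None, 70.2, None, None]
2 rad -8,3,10,21,28: [70.2, 70.3, 70.1, 70.1, 70.3, 70.3, 70.1, None, 70.0, None]
3 rad -8,3,10,21,28: [70.6, 70.5, 70.2, 70.4, 70.3, 70.3, 70.2, 70.4, 70.3, 70.3]
4 rad -8,3,10,21,28: [70.2, 70.4, None, 70.7, None, 72.7, None, 75.8, None, 77.7]
11.6333 [599.9 132.3  63.7] [  5.9  20.3  99.6  -0.   60.2 -40.9] [ 1.  -0.3  0.8] -0.0 align -0.26
[[-0.001, -0.729, 0.685], [-0.0, 0.685, 0.729], [-1.0, 0.001, -0.001]]
1 to z100 [-0.0363 -0.0548 -0.0732]
2 to z100 [-0.0362 -0.0011 -0.1475]
3 to z100 [-0.0362  0.0532 -0.0737]
4 to z100 [-0.0364 -0.0004  0.0005]
```

View pics/wrist_m.png

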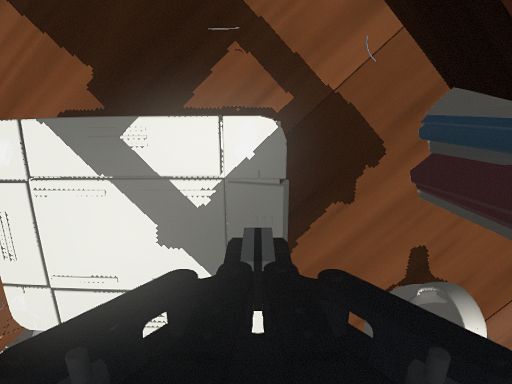

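View pics/side_m.png

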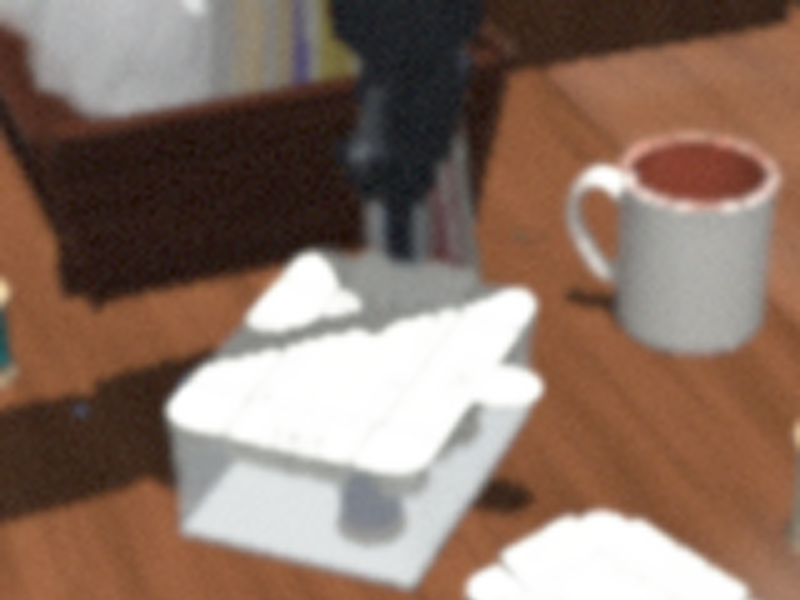

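The tip is over side 4 (section u 226–288, tip at 258), clear of the mug and folders. I press.

Call:
{"method": "drive_tool", "body": {
  "targets": [
    {"tx": 0.003,"ty": 0,"tz": 0,"roll": 0,"hand": 0},
    {"tx": 0.005,"ty": 0,"tz": 0,"roll": 0,"hand": 0},
    {"tx": 0.007,"ty": 0,"tz": 0,"roll": 0,"hand": 0},
    {"tx": 0.0085,"ty": 0,"tz": 0,"roll": 0,"hand": 0},
    {"tx": 0.01,"ty": 0,"tz": 0,"roll": 0,"hand": 0},
    {"tx": 0.0115,"ty": 0,"tz": 0,"roll": 0,"hand": 0},
    {"tx": 0.013,"ty": 0,"tz": 0,"roll": 0,"hand": 0},
    {"tx": 0.0145,"ty": 0,"tz": 0,"roll": 0,"hand": 0},
    {"tx": 0.016,"ty": 0,"tz": 0,"roll": 0,"hand": 0},
    {"tx": 0.0175,"ty": 0,"tz": 0,"roll": 0,"hand": 0}
  ]
}}

```text
time: 12.47
tcp_pos: [602.4, 133.7, 48.8]
tcp_rot: [-8.5, 89.8, 38.2]
wrist_force: [-4.2, 2.4, 16.8]
opening: -0.1
```

```bash
python3 look.py n; python3 hts.py wrist_n.pkl;python3 rep.py|head -1
```

```text
1 rad -8,3,10,21,28: [None, 70.5, None, 70.0, None, 70.1, None, 69.9, None, None]
2 rad -8,3,10,21,28: [70.2, 70.5, 70.0, 69.4, 70.3, None, None, None, None, None]
3 rad -8,3,10,21,28: [70.6, 70.7, 70.4, 70.3, 70.3, 70.4, 70.4, 70.3, 70.4, 70.3]
4 rad -8,3,10,21,28: [None, 70.5, None, 70.0, None, 70.4, None, 70.3, None, 70.4]
12.6167 [602.3 133.7  48.9] [  5.9  21.6  99.7   0.1  58.5 -40.9] [-1.9  2.2  8.1] 0.1 align -0.28
```

Call:
{"method": "drive_tool", "body": {
  "targets": [
    {"tx": 0.001,"ty": 0,"tz": 0,"roll": 0,"hand": 0},
    {"tx": 0.002,"ty": 0,"tz": 0,"roll": 0,"hand": 0},
    {"tx": 0.003,"ty": 0,"tz": 0,"roll": 0,"hand": 0},
    {"tx": 0.003,"ty": 0,"tz": 0,"roll": 0,"hand": 0}
  ]
}}

```text
time: 12.95
tcp_pos: [602.5, 133.7, 48.7]
tcp_rot: [-1.2, 89.9, 45.6]
wrist_force: [-8.2, 1.5, 20.9]
opening: 0.1
```

Call:
{"method": "drive_tool", "body": {
  "targets": [
    {"tx": -0.004,"ty": 0,"tz": 0,"roll": 0,"hand": 0},
    {"tx": -0.02,"ty": 0,"tz": 0,"roll": 0,"hand": 0},
    {"tx": -0.05,"ty": 0,"tz": 0,"roll": 0,"hand": 0},
    {"tx": -0.09,"ty": 0,"tz": 0,"roll": 0,"hand": 0},
    {"tx": -0.12,"ty": -0.02,"tz": -0.03,"roll": 0,"hand": 0},
    {"tx": -0.13,"ty": -0.035,"tz": -0.06,"roll": 0,"hand": 0},
    {"tx": -0.13,"ty": -0.035,"tz": -0.06,"roll": 0,"hand": 0}
  ]
}}

```text
time: 13.53
tcp_pos: [587.7, 59.9, 178.8]
tcp_rot: [-73.0, 89.5, -26.4]
wrist_force: [0.3, 0.1, 0.1]
opening: 0.3
```

```bash
python3 look.py o; python3 hts.py wrist_o.pkl;python3 rep.py
```

```text
1 rad -8,3,10,21,28: [70.7, 70.9, 69.7, 70.0, 70.3, 70.5, 70.4, 70.3, 70.4, 70.1]
2 rad -8,3,10,21,28: [70.3, 70.5, 70.2, 70.2, 70.5, 70.3, 70.2, 70.3, 70.3, 70.3]
3 rad -8,3,10,21,28: [70.7, 70.6, 70.1, 70.1, 70.3, 70.2, 70.3, 70.3, 70.3, 70.4]
4 rad -8,3,10,21,28: [70.4, 70.6, 70.3, 70.0, 70.2, 70.7, 70.3, 70.3, 70.1, 70.2]
13.6833 [585.1  64.5 173.4] [ -0.6  10.   99.4   0.   70.6 -47.3] [-0.6  0.4 -1.1] 0.2 align -0.34
[[-0.0, -0.728, 0.686], [0.001, 0.686, 0.728], [-1.0, 0.001, 0.0]]
1 to z100 [ 0.0733 -0.0192 -0.0137]
2 to z100 [ 0.0734  0.0343 -0.088 ]
3 to z100 [ 0.0734  0.0888 -0.0144]
4 to z100 [0.0734 0.0352 0.06  ]
```

View pics/wrist_o.png

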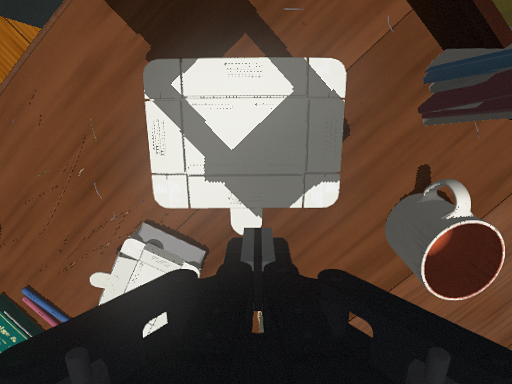

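View pics/side_o.png

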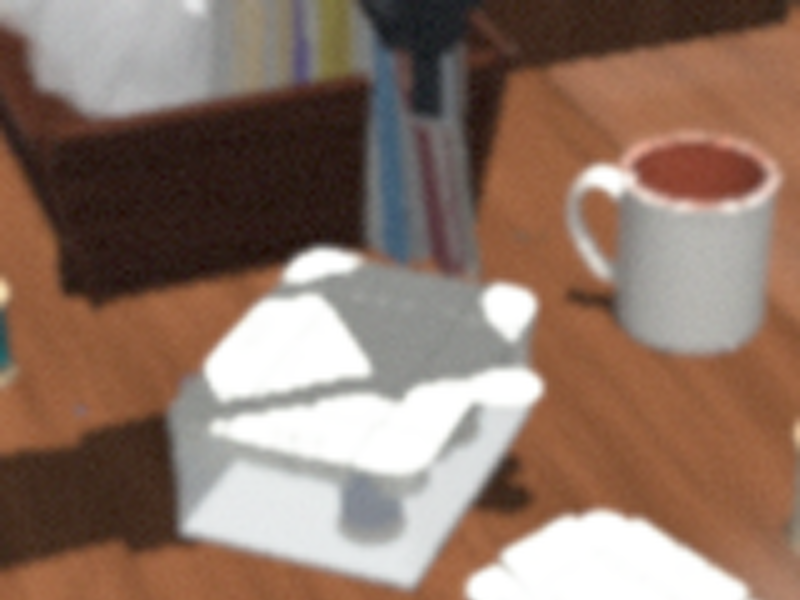

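All four sections read 70.0–70.7 mm, level with the panel. The box's base corners in the side view haven't moved, at crop (180,530) and (408,585), and the tool is about 125 mm above the lid. I hand in.

```bash
python3 -c "
from plant import r
print(r.finish_job())"
```

```text
the job is handed in; nothing more can be done
None
```

I pressed all four sides of the larger box's lid shut with the closed fingertips, in the order asked: tab side first, then the next three clockwise. The job was handed in at about 13.7 s of the 42 s allowed, with the tool clear above the lid.

- **Sides home:** each side was pressed past its roughly 7 N resistance to a hard stop, which read 21, 28, 33 and 21 N in turn. The last depth check had all four sections at 69.7–70.7 mm, against 70.3–70.9 mm for the centre panel.
- **Surroundings:** in the last side view the box's base corners were where they started, and the mug and look-alike box looked undisturbed. The two spools and the mushroom are outside that crop, so I did not check them, but the tool never went near them.
- **Disagreement:** the shut fingertips ended about 22–25 mm short of the reported TCP. My first descent on side 1 therefore stopped in the air. I measured the offset from the wrist camera's depth and allowed for it on every press.

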